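Sort the leather bench's stray things into their trays

TASK

Tidy the leatherwork bench: set both thread spools upright in the cork-lined wooden tray, lay both pricking irons flat on the floor of the blue tray, not on top of each other, and lay the yellow cake of beeswax flat in the white tray. Any order will do; leave the mallet and the brown jar where they are.

Things in the scene. Friction and masses are not known exactly. Their poses are not given: they have to be found in the camera images.
- spool_cream_center (a point): Thread spool wound with cream thread between pale wooden flanges (a disc of the thread colour on each end), standing upright: plain cylinder 40 mm in diameter, 56 mm tall. This point is its centre, 28 mm above its foot; z is its long axis (up at the start).
- spool_red_center (a point): Thread spool wound with dark red thread between pale wooden flanges (a disc of the thread colour on each end), standing upright: plain cylinder 40 mm in diameter, 56 mm tall. This point is its centre, 28 mm above its foot; z is its long axis (up at the start).
- iron_steel_center (a point): Pricking iron (leather stitching punch), bright bare metal, lying flat on the bench: 110 mm long along its x, square shank 12 x 12 mm from x = -55 to +23 mm, then a flat head 22 mm wide and 6 mm thick with four short prongs at the +x end. This point is on the shank, half-way along the whole length and half-way up (6 mm above the bench); z is up.
- iron_black_center (a point): Pricking iron (leather stitching punch), black, lying flat on the bench: 110 mm long along its x, square shank 12 x 12 mm from x = -55 to +23 mm, then a flat head 22 mm wide and 6 mm thick with two short prongs at the +x end. This point is on the shank, half-way along the whole length and half-way up (6 mm above the bench); z is up.
- wax_center (a point): Round cake of beeswax, yellow, lying flat: 50 mm in diameter, 26 mm tall, slightly bevelled rims. This point is its centre, 13 mm above its underside; z is up.
- tray_wood: Open rectangular tray fixed to the bench (it cannot be pushed): outside 125 mm along its x, 155 mm along its y, 28 mm tall, walls 5 mm, floor 5 mm thick (inside 115 x 145 mm, inner floor 5 mm above the bench). Pale wood with a brown cork floor: for the thread spools. Origin: centre of its underside, on the bench; z up.
- tray_blue: Open rectangular tray fixed to the bench (it cannot be pushed): outside 125 mm along its x, 155 mm along its y, 28 mm tall, walls 5 mm, floor 5 mm thick (inside 115 x 145 mm, inner floor 5 mm above the bench). Painted blue: for the pricking irons. Origin: centre of its underside, on the bench; z up.
- tray_white: Open rectangular tray fixed to the bench (it cannot be pushed): outside 125 mm along its x, 125 mm along its y, 28 mm tall, walls 5 mm, floor 5 mm thick (inside 115 x 115 mm, inner floor 5 mm above the bench). White plastic: for the beeswax. Origin: centre of its underside, on the bench; z up.
- jar: Bystander, to be left alone: closed brown jar with a black cap, 54 mm in diameter, 70 mm tall, standing loose on the bench. Origin: centre of its underside.
- mallet: Bystander, to be left alone: loose mallet lying on the bench: dark block head 55 mm (x) by 85 mm (y) by 50 mm tall, and a wooden handle 22 mm thick reaching to 195 mm along +x. Origin: centre of the head's underside.
Things that resemble listed ones, but are neither listed nor needed, are in the scene too. Of the things that look like the part that bears spool_red_center, the smaller one is meant. Several things look just like the part that bears wax_center: the one meant starts farthest from the robot's base.

How it is judged:
By the outcome, as a careful person would: the job done as asked, in the order asked, and still so for the second after the job is handed in, with the robot touching nothing.
It also fails if it takes over 120 s, if anything falls off the work surface, if the arm or the gripper's body presses on something with over 40 N, if the wrist force passes 120 N, or if a joint passes its speed limit or range.

ROBOT

A 7-joint arm with a two-finger parallel gripper is mounted at the origin on the work surface. World frame = base frame: x ahead of the robot, y to its left, z up, the work surface at z = 0. Lengths are in m, angles in degrees, forces in N, time in s.
With the tool pointing down it reaches from about 0.35 to 0.9 m from the base axis. Payload 19.9 kg.
Tool frame: the origin (TCP) lies midway between the tips of the shut fingers; the grasp point (between the pads) lies 19 mm behind it; z points along the fingers, y is the direction in which the jaws open and shut (so a half turn about z gives the same grasp; the last joint's range is limited). The gripper opens to 85 mm and grips with 20 to 120 N. Pads are 22 mm wide; open, the fingers measure 114 mm over their backs; the gripper's body (76 mm by 85 mm) begins 54 mm behind the grasp point. The pads swing forward as they close: fully open they stand 13 mm farther back than shut.
Start: joints at [-78.524, 23.915, -0.59, 92.452, 0.269, 63.638, -3.037], TCP at [0.15, 0.607, 0.231] pointing down, gripper open.
Joint ranges: [-161.28, 161.28], [-22.2, 115.67], [-73.04, 71.86], [3.21, 147.25], [-68.34, 248.33], [10.77, 114.83], [-161.83, 161.83]. Speed limits (degrees/s): [108.29, 108.29, 136.94, 136.94, 172.46, 172.46, 172.46].

INTERFACE

Orientations are given as a 3x3 rotation matrix whose columns are the frame's x, y, z axes.
In Python, from bench import status, optics, finish_job gives the robot as it stands.
- The arm moves only by the tool step_arm, never from a script. Its argument "deltas" is a list of rows, each a list of 2 entries, a list of its own where there are three numbers: the shift along the tool's x, y, z in mm, then the turn, a rotation vector about the tool's x, y, z in rad. In form: [[[dx, dy, dz], [rx, ry, rz]], ...]. A call has 1 to 12 rows; each row is the pose to reach, as a shift and turn from the pose measured when the call began, along the tool's axes at that moment; what a row does not reach only later rows make up. A row lasts 1/8 s, in which the tool goes at most 62.5 mm and 10.7 degrees, less where a joint would pass 70% of its speed; a pose out of reach is approached as far as the arm can. A call with a gripper value outside its range is refused whole. "gripper" is the gripper's target within -1 to 1 (shut at 1, half-way at 0, fully open at -1), set as the call begins (left out, the last holds). The fingers move at their own pace and stop on an object; "newtons" is the grip in N (left out, the last holds). Time passes only in rows, so rows that repeat a pose let the fingers close. It gives the time, the measured TCP pose, the force and the opening at its end, in the units of the state.
- status.sense(): the state, without advancing time (a new reading comes with each control period).
- optics.snapshot(name): name is "side" or "top"; returns a dict with "color" (480x640x3 uint8, red, green, blue), "depth" (480x640 float32, m along the optical axis (not along the pixel's ray), 0 where there is no reading), "mtx" (3x3 intrinsics, pixels), "R" (3x3) and "t" (3): a world point X has camera coordinates R X + t. Camera axes: x right, y down, z forward; pixel columns grow to the right and rows downward; lengths in m; the calibration is good to about 2 mm. A picture is of the moment at which its call begins.
- finish_job(): hands the job in, once; it reports no verdict.
The state is a dict: "clock": time; "joint_pos": joint angles; "qd": joint speeds; "effort": joint torques, N m; "position": TCP position; "eef_rot": TCP orientation; "contact_force": force on the tool from outside, world axes, zero at the start; "moment": the same for the moment, N m; "finger_gap": finger opening in m.
Only numpy, scipy, OpenCV 4.12 (cv2) and the standard library are available. Lean on these libraries where they do the work, as an engineer would, in place of code of your own. Each camera call takes 0.05 s, during which the arm holds its last target.

## Working session

There is one attempt and no reset: what is moved stays moved. The work goes in short steps, Python scripts to look and compute and a tool call to move; the robot and the scene stay as the last step left them, time stands still between calls to the robot, and variables do not carry over. Pictures are saved under pics/ and viewed, and the job is handed in when it is done.

Besides the shell and the picture viewer there is one more tool, called as name(argument=value, ...), one argument or row to a line, values as JSON. step_arm: Moves the arm, as the interface text tells. Its arguments: {"type":"object","properties":{"deltas":{"type":"array","items":{"type":"array"}},"gripper":{"type":"number"},"newtons":{"type":"number"}},"required":["deltas"]}

```bash
mkdir -p pics; ls; python3 - <<'E'
from bench import status, optics
import cv2,numpy as np
print(status.sense())
for n in("top","side"):
    s=optics.snapshot(n); cv2.imwrite(f"pics/{n}0.png",s["color"][:,:,::-1]); np.savez(f"/tmp/{n}0.npz",**s)
    print(n,s["mtx"],s["R"],s["t"])
E
```

```text
pics
{'clock': 0.0, 'joint_pos': array([-78.52737699,  23.94634408,  -0.58951042,  92.48564317,
         0.26959216,  63.63630495,  -3.03585236]), 'qd': array([-0.0026118 , -0.04936036,  0.0421508 , -0.07292239, -0.09604642,
       -0.01827934, -0.04442939]), 'effort': array([ 6.98041895e-04, -8.64418101e+01,  6.79743458e-01, -4.34894049e+01,
        1.92603370e-02,  7.41699070e-03,  4.42154874e-05]), 'position': array([0.14955583, 0.60649487, 0.23067792]), 'eef_rot': array([[-9.70926993e-01,  2.39375732e-01, -1.82356248e-04],
       [ 2.39375781e-01,  9.70926312e-01, -1.15423873e-03],
       [-9.92422628e-05, -1.16433321e-03, -9.99999317e-01]]), 'contact_force': array([-0.17678965, -0.03301422, -0.35652152]), 'moment': array([-0.00930355, -0.01869762,  0.01601295]), 'finger_gap': 0.08538414424990705}
top [[587.52178328   0.         318.69802957]
 [  0.         587.52178328 246.69607605]
 [  0.           0.           1.        ]] [[ 0.08951115 -0.99597627 -0.00436159]
 [-0.9754704  -0.0867823  -0.20230259]
 [ 0.20111007  0.02236294 -0.97931335]] [-0.02085573  0.48157363  1.14083599]
side [[605.69975256   0.         315.82421476]
 [  0.         605.69975256 240.86263314]
 [  0.           0.           1.        ]] [[ 0.85617677 -0.51636661  0.01807939]
 [-0.28824173 -0.50638273 -0.81270735]
 [ 0.42881003  0.69060992 -0.58239154]] [-0.39124084  0.18187507  1.25951839]
```

View pics/top0.png

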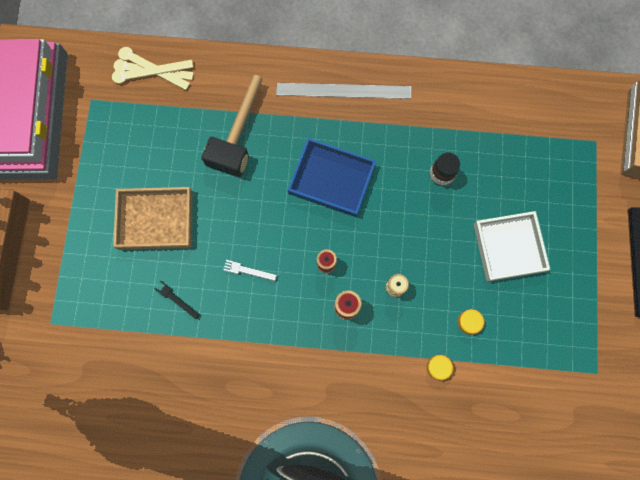

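View pics/side0.png

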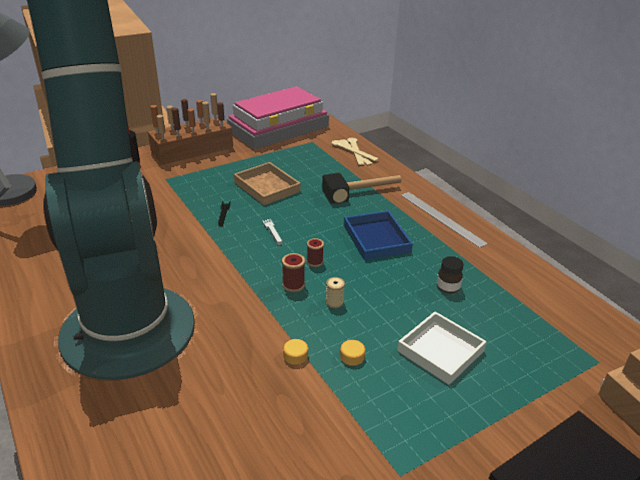

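The top view shows: wood tray (153,218), blue tray (333,177), white tray (512,247), steel iron (250,271), black iron (178,300), red spools: small (327,261), big (348,305), cream spool (398,286), wax (472,322) and (440,368), jar (446,168), mallet (226,155). The side view agrees. Next step is measuring their positions.

```bash
cat > h.py <<'E'
import numpy as np,cv2
def load(n,k=0): return dict(np.load(f"/tmp/{n}{k}.npz"))
def cloud(s):
    v,u=np.mgrid[0:480,0:640]; d=s["depth"]; K=s["mtx"]
    P=np.stack([(u-K[0,2])*d/K[0,0],(v-K[1,2])*d/K[1,1],d],-1)
    W=(P-s["t"])@s["R"]; W[d==0]=np.nan
    return W
def proj(s,X):
    c=np.atleast_2d(X)@s["R"].T+s["t"]; p=c@s["mtx"].T; return p[:,:2]/p[:,2:]
E
python3 - <<'E'
from h import *
for n in("top","side"):
    s=load(n);W=cloud(s)
    print(n,proj(s,[[.15,.6065,.23],[0,0,0],[.5,0,0]]))
    if n=="top":
        print("bench z",[np.round(W[v,u],4) for u,v in((250,220),(300,320),(420,220),(550,300),(110,280))])
    # grid of heights, connected comps above 4mm
    m=(W[...,2]>.004)&(W[...,2]<.2)&(W[...,0]>.2)&(W[...,0]<.9)&(abs(W[...,1])<.6)
    nn,l,st,c=cv2.connectedComponentsWithStats(m.astype(np.uint8))
    for i in range(1,nn):
        if st[i,4]<60: continue
        Q=W[l==i]; zt=np.percentile(Q[:,2],97); top=Q[Q[:,2]>zt-.006]
        r=cv2.minAreaRect((top[:,:2]*1000).astype(np.float32))
        print(np.round(c[i]),st[i,4],"ztop %.4f"%zt,"topmean",np.round(top.mean(0)[:2],4),"rect",np.round(r[0],1),np.round(r[1],1),round(r[2],1))
E
```

```text
top [[-56.41242767 391.28548491]
 [307.95748705 494.7028029 ]
 [330.0092735  243.77994864]]
bench z [array([0.5358, 0.1739, 0.003 ]), array([0.3344, 0.0476, 0.0041]), array([ 0.5673, -0.1857,  0.0048]), array([ 0.422 , -0.4638, -0.001 ]), array([0.3817, 0.4497, 0.0041])]
[150.  69.] 1402 ztop 0.0143 topmean [0.8581 0.4345] rect [859.6 430.2] [175.6  78.1] 89.1
[232. 139.] 2040 ztop 0.0537 topmean [0.6633 0.2392] rect [662.8 239.4] [85.2 56. ] 75.4
[331. 177.] 3697 ztop 0.0305 topmean [0.6427 0.0108] rect [642.7   9.9] [155.8 127.1] 75.1
[444. 168.] 746 ztop 0.0736 topmean [ 0.6744 -0.2257] rect [ 674.5 -225.8] [46.9 46.3] 55.8
[152. 218.] 3939 ztop 0.0305 topmean [0.518  0.3772] rect [519.9 376.6] [126.6 157.4] 6.7
[511. 246.] 3360 ztop 0.0302 topmean [ 0.5258 -0.3742] rect [ 525.8 -374.3] [126.  127.9] 14.4
[326. 260.] 375 ztop 0.0600 topmean [0.4568 0.0052] rect [457.2   5.2] [39.4 36.1] 4.6
[247. 270.] 387 ztop 0.0159 topmean [0.4249 0.1557] rect [427.5 160.8] [108.3  21.2] 84.3
[396. 285.] 396 ztop 0.0603 topmean [ 0.419  -0.1406] rect [ 418.9 -140.9] [37.6 37.7] 49.7
[176. 299.]
[... 924 characters left out ...]
opmean [0.4219 0.1522] rect [421.1 158.1] [108.8  20.5] 77.7
[314. 251.] 401 ztop 0.0571 topmean [0.4541 0.0024] rect [454.1   3.4] [40.6 38.2] 81.1
[293. 271.] 760 ztop 0.0736 topmean [ 0.3673 -0.0476] rect [368.4 -46.2] [52.  51.8] 18.3
[450. 274.] 772 ztop 0.0715 topmean [ 0.6716 -0.229 ] rect [ 673.2 -227.4] [52.6 44.3] 49.7
[334. 291.] 468 ztop 0.0569 topmean [ 0.4166 -0.1433] rect [ 417.4 -142.3] [40.9 37.3] 59.0
[441. 346.] 2929 ztop 0.0286 topmean [ 0.5207 -0.3792] rect [ 523.1 -375.9] [131.2 129.2] 14.3
[295. 351.] 512 ztop 0.0275 topmean [ 0.2624 -0.2427] rect [ 261.7 -243.9] [50.1 47.8] 51.8
[352. 351.] 512 ztop 0.0273 topmean [ 0.3582 -0.3011] rect [ 358.3 -300.3] [48.3 49.4] 1.1
```

```bash
cat >> h.py <<'E'
def iron(s,c,r=.075,zlo=.005,zhi=.025):
    W=cloud(s); m=(np.hypot(W[...,0]-c[0],W[...,1]-c[1])<r)&(W[...,2]>zlo)&(W[...,2]<zhi)
    nn,l,st,_=cv2.connectedComponentsWithStats(m.astype(np.uint8)); i=1+st[1:,4].argmax()
    Q=W[l==i][:,:2]; 
    vx,vy,x0,y0=cv2.fitLine(Q.astype(np.float32),cv2.DIST_HUBER,0,.001,.001).ravel()
    d=np.array([vx,vy]); d=d if d[1]>0 else -d
    n=np.array([-d[1],d[0]]); a=(Q-[x0,y0])@d; b=(Q-[x0,y0])@n
    lo,hi=a.min(),a.max(); sh=(a<hi-.035)
    k,b0=np.polyfit(a[sh],b[sh],1)
    mid=np.array([x0,y0])+d*(lo+hi)/2+n*(k*(lo+hi)/2+b0)
    return mid,np.degrees(np.arctan2(d[1],d[0])),np.degrees(np.arctan(k)),hi-lo,np.ptp(b[sh])
E
python3 - <<'E'
from h import *
for c in((.425,.158),(.349,.299)):
    for n in("top","side"): print(c,n,iron(load(n),c))
s=load("top")
im=s["color"][235:335,130:290,::-1]; cv2.imwrite("pics/irons.png",cv2.resize(im,None,fx=5,fy=5,interpolation=cv2.INTER_CUBIC))
E
```

```text
(0.425, 0.158) top (array([0.42614143, 0.16359369]), np.float32(79.58172), np.float64(0.7649409231250648), np.float64(0.11358942924447528), np.float64(0.018663154288354827))
(0.425, 0.158) side (array([0.42297297, 0.15964616]), np.float32(80.45261), np.float64(-0.014864696682768833), np.float64(0.11250709404077924), np.float64(0.021763677939066296))
(0.349, 0.299) top (array([0.35201228, 0.30363104]), np.float32(57.141533), np.float64(-0.15995676760660726), np.float64(0.11234422817992279), np.float64(0.01942280861809921))
(0.349, 0.299) side (array([0.34859068, 0.29949158]), np.float32(57.531082), np.float64(0.0863918721858707), np.float64(0.10847858971309945), np.float64(0.012913966127764798))
```

View pics/irons.png

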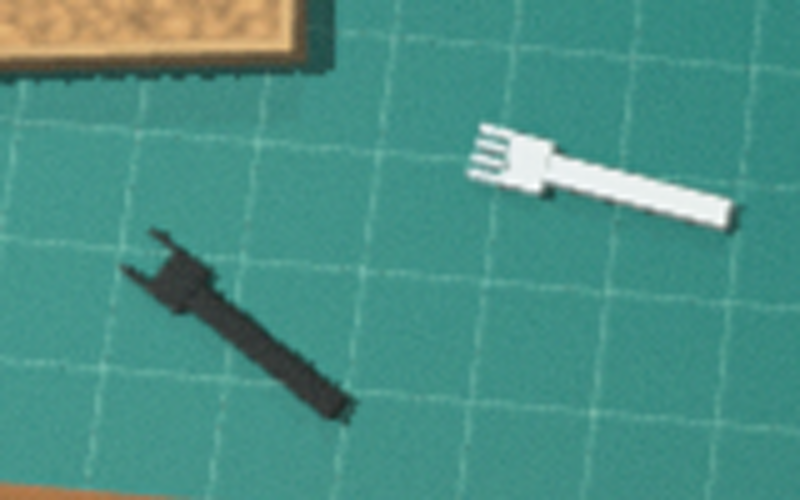

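The crop shows the steel iron's prongs at the upper left (470-500,125-180) and the black iron's prongs at (125-155,230-270). Both heads point toward +y.

```bash
cat >> h.py <<'E'
from scipy.spatial.transform import Rotation as Ro
def tgt(*T):
    from bench import status
    s=status.sense(); R=np.array(s["eef_rot"]);p=np.array(s["position"])
    print("clk %.2f pos"%s["clock"],np.round(p*1000,1),"yaw %.1f"%np.degrees(np.arctan2(R[1,1],R[0,1])),"q",np.round(s["joint_pos"]),"F",np.round(s["contact_force"],1),"gap %.4f"%s["finger_gap"])
    for x,y,z,psi in T:
        a=np.radians(psi);Y=np.array([np.cos(a),np.sin(a),0]);Z=np.array([0,0,-1.]);X=np.cross(Y,Z)
        Rt=np.stack([X,Y,Z],1); d=R.T@(np.array([x,y,z])-p*1000); w=Ro.from_matrix(R.T@Rt).as_rotvec()
        print((x,y,z,psi),"[[%.0f,%.0f,%.0f],[%.3f,%.3f,%.3f]]"%(*d,*w))
E
python3 - <<'E'
from h import *
tgt((350,301.5,120,-32.7),(350,301.5,40,-32.7))
E
```

```text
clk 0.10 pos [149.6 606.5 230.7] yaw 76.1 q [-79.  24.  -1.  92.   0.  64.  -3.] F [-0.3 -0.8  0.9] gap 0.0852
(350, 301.5, 120, -32.7) [[-268,-248,111],[-0.001,0.001,1.900]]
(350, 301.5, 40, -32.7) [[-268,-248,191],[-0.001,0.001,1.900]]
```

step_arm(
  deltas=[
    [[-50, -50, 20], [0, 0, 0.18]],
    [[-90, -85, 40], [0, 0, 0.36]],
    [[-130, -120, 60], [0, 0, 0.54]],
    [[-170, -160, 80], [0, 0, 0.72]],
    [[-210, -195, 95], [0, 0, 0.9]],
    [[-240, -225, 105], [0, 0, 1.08]],
    [[-260, -240, 111], [0, 0, 1.26]],
    [[-268, -248, 111], [0, 0, 1.44]],
    [[-268, -248, 111], [0, 0, 1.62]],
    [[-268, -248, 111], [0, 0, 1.8]],
    [[-268, -248, 111], [0, 0, 1.9]],
    [[-268, -248, 111], [0, 0, 1.9]],
  ],
  gripper=-0.3,
  newtons=40,
)

```text
clock: 1.6
position: [0.3502, 0.3014, 0.1199]
eef_rot: [[0.54, 0.842, -0.0], [0.842, -0.54, -0.001], [-0.001, 0.001, -1.0]]
contact_force: [0.4, 0.0, -0.7]
finger_gap: 0.0553
```

```bash
python3 - <<'E'
from h import *
from bench import optics
tgt((350,301.5,40,-32.7),(350,301.5,4,-32.7))
for n in("top","side"):
    s=optics.snapshot(n); cv2.imwrite(f"pics/{n}1.png",s["color"][:,:,::-1])
E
```

```text
clk 1.60 pos [350.2 301.4 119.9] yaw -32.7 q [-68.  18.  27. 121. -12.  43. -66.] F [ 0.4  0.  -0.7] gap 0.0553
(350, 301.5, 40, -32.7) [[0,-0,80],[0.001,0.001,0.001]]
(350, 301.5, 4, -32.7) [[0,-0,116],[0.001,0.001,0.001]]
```

View pics/top1.png

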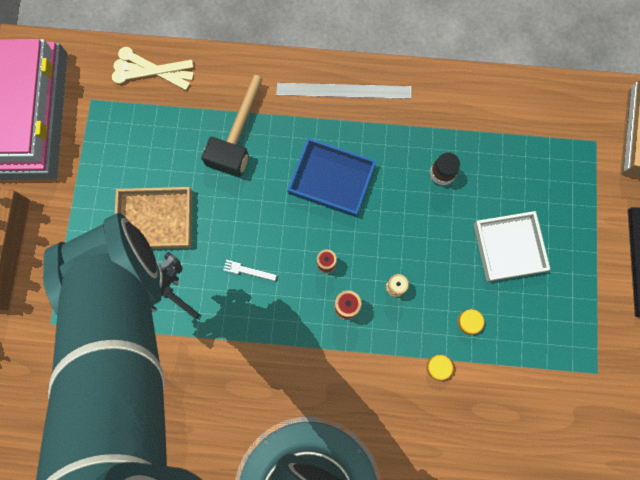

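The arm is over the black iron, with the gripper at (165,275). I'll descend and close.

step_arm(
  deltas=[
    [[0, 0, 40], [0, 0, 0]],
    [[0, 0, 80], [0, 0, 0]],
    [[0, 0, 100], [0, 0, 0]],
    [[0, 0, 110], [0, 0, 0]],
    [[0, 0, 116], [0, 0, 0]],
    [[0, 0, 116], [0, 0, 0]],
  ],
)

```text
clock: 2.45
position: [0.3504, 0.3014, 0.0042]
eef_rot: [[0.538, 0.843, -0.0], [0.843, -0.538, -0.001], [-0.001, 0.0, -1.0]]
contact_force: [0.3, -0.5, 0.3]
finger_gap: 0.056
```

step_arm(
  deltas=[
    [[0, 0, 0], [0, 0, 0]],
    [[0, 0, 0], [0, 0, 0]],
    [[0, 0, 0], [0, 0, 0]],
    [[0, 0, 0], [0, 0, 0]],
    [[0, 0, 0], [0, 0, 0]],
    [[0, 0, 0], [0, 0, 0]],
    [[0, 0, 0], [0, 0, 0]],
    [[0, 0, 0], [0, 0, 0]],
  ],
  gripper=1,
  newtons=50,
)

```text
clock: 3.45
position: [0.3506, 0.3017, 0.0047]
eef_rot: [[0.538, 0.843, 0.0], [0.843, -0.538, -0.0], [-0.0, 0.0, -1.0]]
contact_force: [-2.6, -1.7, 10.8]
finger_gap: 0.0104
```

step_arm(
  deltas=[
    [[0, 0, -10], [0, 0, 0]],
    [[0, 0, -40], [0, 0, 0]],
    [[0, 0, -80], [0, 0, 0]],
    [[0, 0, -100], [0, 0, 0]],
    [[0, 0, -100], [0, 0, 0]],
  ],
)

```text
clock: 4.08
position: [0.3509, 0.3024, 0.1063]
eef_rot: [[0.538, 0.843, 0.002], [0.843, -0.538, 0.002], [0.003, 0.0, -1.0]]
contact_force: [-0.8, 0.2, -1.0]
finger_gap: 0.0104
```

```bash
python3 - <<'E'
from h import *
from bench import optics
s=optics.snapshot("side"); cv2.imwrite(f"pics/side2.png",cv2.resize(s["color"][120:300,120:360,::-1],None,fx=3,fy=3))
a=np.radians(-15);ax=np.array([np.cos(a),np.sin(a)])
c=np.array([641.5,9.5]); print(c-25*ax,c+25*ax)
t=c+25*ax
tgt((*t,104,-15),(*t,50,-15),(*t,11,-15))
E
```

```text
[617.35185434  15.97047613] [665.64814566   3.02952387]
clk 4.12 pos [350.5 302.  105.2] yaw -32.5 q [-68.  19.  27. 122. -13.  41. -64.] F [ 0.1 -0.1 -1.8] gap 0.0100
(np.float64(665.6481456572267), np.float64(3.0295238724369815), 104, -15) [[-83,426,1],[0.000,-0.001,-0.306]]
(np.float64(665.6481456572267), np.float64(3.0295238724369815), 50, -15) [[-83,426,55],[0.000,-0.001,-0.306]]
(np.float64(665.6481456572267), np.float64(3.0295238724369815), 11, -15) [[-83,426,94],[0.000,-0.001,-0.306]]
```

View pics/side2.png

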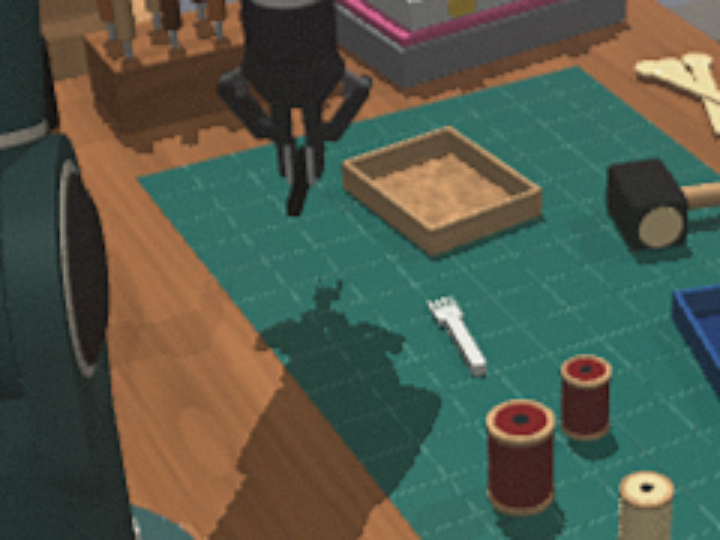

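The black iron is held, as the side crop shows at (297,185). I'm carrying it to the far half of the blue tray.

step_arm(
  deltas=[
    [[-10, 45, 0], [0, 0, -0.03]],
    [[-20, 95, 0], [0, 0, -0.06]],
    [[-30, 150, 0], [0, 0, -0.1]],
    [[-40, 205, 0], [0, 0, -0.15]],
    [[-50, 260, 0], [0, 0, -0.2]],
    [[-61, 315, 0], [0, 0, -0.25]],
    [[-72, 370, 0], [0, 0, -0.306]],
    [[-80, 410, 0], [0, 0, -0.306]],
    [[-83, 426, 0], [0, 0, -0.306]],
    [[-83, 426, 0], [0, 0, -0.306]],
    [[-83, 426, 0], [0, 0, -0.306]],
  ],
)

```text
clock: 5.5
position: [0.6642, 0.0045, 0.1046]
eef_rot: [[0.257, 0.966, -0.0], [0.966, -0.257, 0.002], [0.002, -0.001, -1.0]]
contact_force: [-0.2, 0.9, -1.8]
finger_gap: 0.0102
```

```bash
python3 - <<'E'
from h import *
from bench import optics
s=optics.snapshot("side"); cv2.imwrite(f"pics/side3.png",cv2.resize(s["color"][120:300,260:500,::-1],None,fx=3,fy=3))
t=(665.6,3)
tgt((*t,50,-15),(*t,11,-15))
E
```

```text
clk 5.55 pos [664.4   4.6 104.9] yaw -14.9 q [-20.  38.  25.  93. -18.  54.  -4.] F [ 0.2  0.4 -1.1] gap 0.0103
(665.6, 3, 50, -15) [[-1,2,55],[-0.001,-0.002,0.002]]
(665.6, 3, 11, -15) [[-1,2,94],[-0.001,-0.002,0.002]]
```

View pics/side3.png

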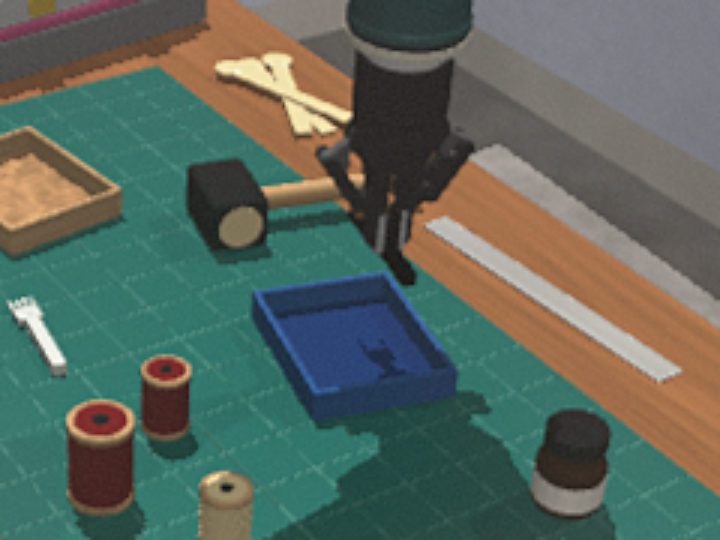

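The iron hangs level over the tray, at (400,265) in the crop. I'll lower it.

step_arm(
  deltas=[
    [[-1, 2, 30], [0, 0, 0]],
    [[-1, 2, 60], [0, 0, 0]],
    [[-1, 2, 80], [0, 0, 0]],
    [[-1, 2, 88], [0, 0, 0]],
    [[-1, 2, 91], [0, 0, 0]],
    [[-1, 2, 94], [0, 0, 0]],
    [[-1, 2, 94], [0, 0, 0]],
  ],
)

```text
clock: 6.42
position: [0.6662, 0.0033, 0.0113]
eef_rot: [[0.257, 0.966, 0.0], [0.966, -0.257, 0.002], [0.002, -0.0, -1.0]]
contact_force: [-0.8, -0.2, -1.1]
finger_gap: 0.01
```

step_arm(
  deltas=[
    [[0, 0, 0], [0, 0, 0]],
    [[0, 0, 0], [0, 0, 0]],
    [[0, 0, 0], [0, 0, 0]],
    [[0, 0, 0], [0, 0, 0]],
  ],
  gripper=0.35,
)

```text
clock: 6.92
position: [0.6662, 0.0033, 0.0113]
eef_rot: [[0.257, 0.966, 0.0], [0.966, -0.257, 0.002], [0.002, 0.0, -1.0]]
contact_force: [0.1, 0.6, -0.2]
finger_gap: 0.0275
```

step_arm(
  deltas=[
    [[0, 0, -10], [0, 0, 0]],
    [[0, 0, -40], [0, 0, 0]],
    [[0, 0, -80], [0, 0, 0]],
    [[0, 0, -100], [0, 0, 0]],
    [[0, 0, -100], [0, 0, 0]],
  ],
)

```text
clock: 7.55
position: [0.6669, 0.0032, 0.1129]
eef_rot: [[0.257, 0.966, 0.003], [0.966, -0.257, 0.002], [0.003, 0.002, -1.0]]
contact_force: [0.3, 0.9, -0.4]
finger_gap: 0.0279
```

```bash
python3 - <<'E'
from h import *
tgt((424.5,161.5,100,-10),(424.5,161.5,5,-10))
E
```

```text
clk 7.55 pos [666.9   3.2 112.9] yaw -14.9 q [-20.  37.  25.  92. -18.  54.  -4.] F [ 0.3  0.9 -0.4] gap 0.0279
(424.5, 161.5, 100, -10) [[91,-275,13],[0.002,-0.003,-0.085]]
(424.5, 161.5, 5, -10) [[90,-275,108],[0.002,-0.003,-0.085]]
```

step_arm(
  deltas=[
    [[15, -45, 0], [0, 0, -0.02]],
    [[33, -100, 0], [0, 0, -0.04]],
    [[51, -155, 3], [0, 0, -0.06]],
    [[68, -205, 6], [0, 0, -0.085]],
    [[82, -250, 10], [0, 0, -0.085]],
    [[90, -272, 13], [0, 0, -0.085]],
    [[91, -275, 13], [0, 0, -0.085]],
    [[91, -275, 13], [0, 0, -0.085]],
    [[91, -275, 13], [0, 0, -0.085]],
  ],
  gripper=-0.3,
)

```text
clock: 8.68
position: [0.4253, 0.1611, 0.0995]
eef_rot: [[0.175, 0.985, 0.003], [0.985, -0.175, 0.002], [0.002, 0.003, -1.0]]
contact_force: [-0.5, -0.7, -0.8]
finger_gap: 0.0555
```

```bash
python3 - <<'E'
from h import *
from bench import optics
s=optics.snapshot("side"); cv2.imwrite(f"pics/side4.png",cv2.resize(s["color"][120:300,200:440,::-1],None,fx=3,fy=3))
tgt((424.5,161.5,5,-10))
E
```

```text
clk 8.72 pos [425.2 161.2  99.5] yaw -10.1 q [-46.  19.  24. 123. -12.  40. -23.] F [ 0.1 -0.6  0.8] gap 0.0557
(424.5, 161.5, 5, -10) [[-0,-1,94],[0.003,-0.002,-0.002]]
```

View pics/side4.png

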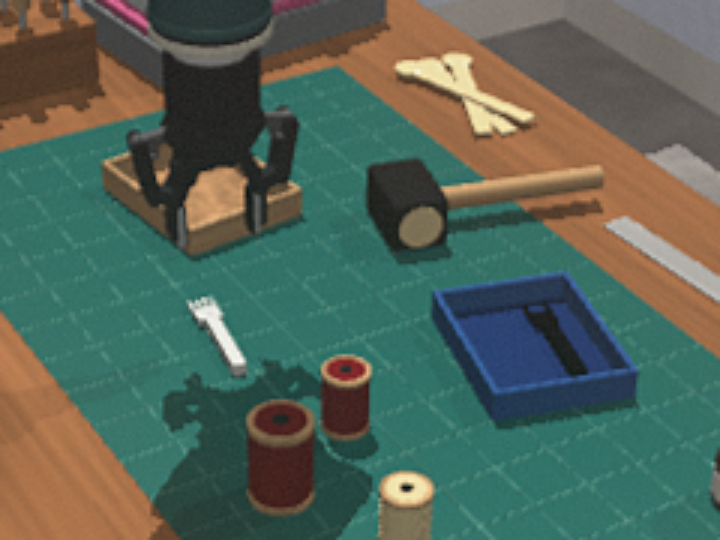

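The black iron lies flat in the blue tray at (555,340). The gripper is now above the steel iron.

step_arm(
  deltas=[
    [[0, -1, 40], [0.003, -0.002, 0]],
    [[0, -1, 70], [0.003, -0.002, 0]],
    [[0, -1, 85], [0.003, -0.002, 0]],
    [[0, -1, 91], [0.003, -0.002, 0]],
    [[0, -1, 94], [0.003, -0.002, 0]],
    [[0, -1, 94], [0.003, -0.002, 0]],
  ],
)

```text
clock: 9.48
position: [0.4249, 0.1617, 0.006]
eef_rot: [[0.175, 0.985, 0.001], [0.985, -0.175, 0.001], [0.001, 0.0, -1.0]]
contact_force: [-0.1, -0.1, 0.9]
finger_gap: 0.0553
```

step_arm(
  deltas=[
    [[0, 0, 0], [0, 0, 0]],
    [[0, 0, 0], [0, 0, 0]],
    [[0, 0, 0], [0, 0, 0]],
    [[0, 0, 0], [0, 0, 0]],
    [[0, 0, 0], [0, 0, 0]],
    [[0, 0, 0], [0, 0, 0]],
    [[0, 0, 0], [0, 0, 0]],
    [[0, 0, 0], [0, 0, 0]],
  ],
  gripper=1,
)

```text
clock: 10.48
position: [0.425, 0.1618, 0.0064]
eef_rot: [[0.175, 0.985, 0.001], [0.985, -0.175, 0.001], [0.001, 0.001, -1.0]]
contact_force: [-1.9, 0.0, 11.5]
finger_gap: 0.0103
```

step_arm(
  deltas=[
    [[0, 0, -10], [0, 0, 0]],
    [[0, 0, -40], [0, 0, 0]],
    [[0, 0, -80], [0, 0, 0]],
    [[0, 0, -100], [0, 0, 0]],
    [[0, 0, -100], [0, 0, 0]],
  ],
)

```text
clock: 11.1
position: [0.4256, 0.1622, 0.108]
eef_rot: [[0.175, 0.985, 0.003], [0.985, -0.175, 0.003], [0.004, 0.003, -1.0]]
contact_force: [0.0, -0.3, -1.9]
finger_gap: 0.0102
```

```bash
python3 - <<'E'
from h import *
t=(617.3,16)
tgt((*t,104,-15),(*t,11,-15))
E
```

```text
clk 11.10 pos [425.6 162.2 108. ] yaw -10.1 q [-47.  18.  25. 123. -12.  41. -24.] F [ 0.  -0.3 -1.9] gap 0.0102
(617.3, 16, 104, -15) [[-110,214,4],[0.003,-0.004,0.086]]
(617.3, 16, 11, -15) [[-111,214,97],[0.003,-0.004,0.086]]
```

step_arm(
  deltas=[
    [[-22, 43, 0], [0, 0, 0.02]],
    [[-48, 93, 0], [0, 0, 0.04]],
    [[-74, 143, 2], [0, 0, 0.086]],
    [[-95, 184, 4], [0.003, -0.004, 0.086]],
    [[-107, 207, 4], [0.003, -0.004, 0.086]],
    [[-110, 214, 4], [0.003, -0.004, 0.086]],
    [[-110, 214, 4], [0.003, -0.004, 0.086]],
    [[-110, 214, 4], [0.003, -0.004, 0.086]],
  ],
)

```text
clock: 12.1
position: [0.6163, 0.0175, 0.1039]
eef_rot: [[0.258, 0.966, -0.001], [0.966, -0.258, 0.0], [0.0, -0.001, -1.0]]
contact_force: [-1.6, -0.3, -1.6]
finger_gap: 0.0097
```

```bash
python3 - <<'E'
from h import *
from bench import optics
s=optics.snapshot("side"); cv2.imwrite(f"pics/side5.png",cv2.resize(s["color"][120:300,260:500,::-1],None,fx=3,fy=3))
tgt((617.3,16,12,-15))
E
```

```text
clk 12.15 pos [616.4  17.5 104.1] yaw -14.9 q [-24.  34.  26. 100. -19.  51.  -4.] F [ 0.5 -0.6  0.2] gap 0.0099
(617.3, 16, 12, -15) [[-1,1,92],[-0.001,-0.000,0.001]]
```

View pics/side5.png

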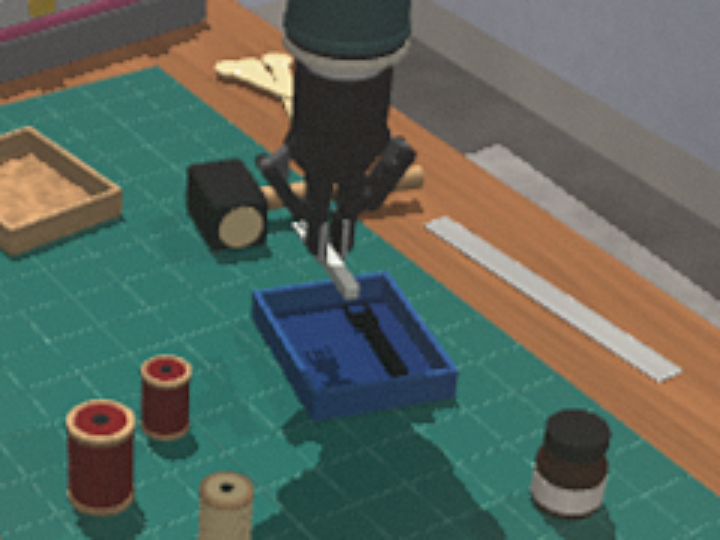

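The steel iron is held and level at (330,260). I'll lower it beside the black one and release it.

step_arm(
  deltas=[
    [[-1, 1, 30], [0, 0, 0]],
    [[-1, 1, 60], [0, 0, 0]],
    [[-1, 1, 78], [0, 0, 0]],
    [[-1, 1, 86], [0, 0, 0]],
    [[-1, 1, 90], [0, 0, 0]],
    [[-1, 1, 92], [0, 0, 0]],
    [[-1, 1, 92], [0, 0, 0]],
  ],
)

```text
clock: 13.02
position: [0.6173, 0.0164, 0.0125]
eef_rot: [[0.258, 0.966, -0.0], [0.966, -0.258, 0.001], [0.0, -0.0, -1.0]]
contact_force: [-0.3, 1.2, -0.3]
finger_gap: 0.0099
```

step_arm(
  deltas=[
    [[0, 0, 0], [0, 0, 0]],
    [[0, 0, 0], [0, 0, 0]],
    [[0, 0, 0], [0, 0, 0]],
    [[0, 0, 0], [0, 0, 0]],
  ],
  gripper=0.35,
)

```text
clock: 13.52
position: [0.6173, 0.0164, 0.0125]
eef_rot: [[0.258, 0.966, -0.0], [0.966, -0.258, 0.001], [0.0, -0.0, -1.0]]
contact_force: [0.3, -0.1, 0.3]
finger_gap: 0.0278
```

step_arm(
  deltas=[
    [[0, 0, -10], [0, 0, 0]],
    [[0, 0, -40], [0, 0, 0]],
    [[0, 0, -80], [0, 0, 0]],
    [[0, 0, -110], [0, 0, 0]],
    [[0, 0, -110], [0, 0, 0]],
  ],
)

```text
clock: 14.15
position: [0.6186, 0.0163, 0.1255]
eef_rot: [[0.258, 0.966, 0.004], [0.966, -0.258, 0.001], [0.002, 0.004, -1.0]]
contact_force: [-0.0, -0.5, -0.7]
finger_gap: 0.0279
```

```bash
python3 - <<'E'
from h import *
tgt((455.5,4,120,7),(455.5,4,14,7))
E
```

```text
clk 14.15 pos [618.6  16.3 125.5] yaw -14.9 q [-24.  32.  27.  99. -18.  53.  -5.] F [-0.  -0.5 -0.7] gap 0.0279
(455.5, 4, 120, 7) [[-54,-154,5],[0.004,-0.002,-0.383]]
(455.5, 4, 14, 7) [[-54,-155,111],[0.004,-0.002,-0.383]]
```

step_arm(
  deltas=[
    [[-15, -45, 0], [0, 0, -0.12]],
    [[-33, -95, 2], [0, 0, -0.26]],
    [[-47, -135, 4], [0.004, -0.002, -0.383]],
    [[-53, -151, 5], [0.004, -0.002, -0.383]],
    [[-54, -154, 5], [0.004, -0.002, -0.383]],
    [[-54, -154, 5], [0.004, -0.002, -0.383]],
    [[-54, -154, 5], [0.004, -0.002, -0.383]],
  ],
  gripper=-0.65,
)

```text
clock: 15.02
position: [0.4566, 0.0038, 0.1197]
eef_rot: [[-0.122, 0.993, 0.0], [0.993, 0.122, -0.001], [-0.001, -0.0, -1.0]]
contact_force: [0.1, 0.8, -0.6]
finger_gap: 0.0703
```

```bash
python3 - <<'E'
from h import *
from bench import optics
s=optics.snapshot("side"); cv2.imwrite(f"pics/side6.png",cv2.resize(s["color"][120:300,220:460,::-1],None,fx=3,fy=3))
tgt((455.5,4,14,7))
E
```

```text
clk 15.07 pos [456.5   3.8 119.7] yaw 7.0 q [-26.  17.  25. 122. -10.  43.  12.] F [0.2 0.2 0.4] gap 0.0706
(455.5, 4, 14, 7) [[0,-1,106],[-0.000,0.001,0.000]]
```

View pics/side6.png

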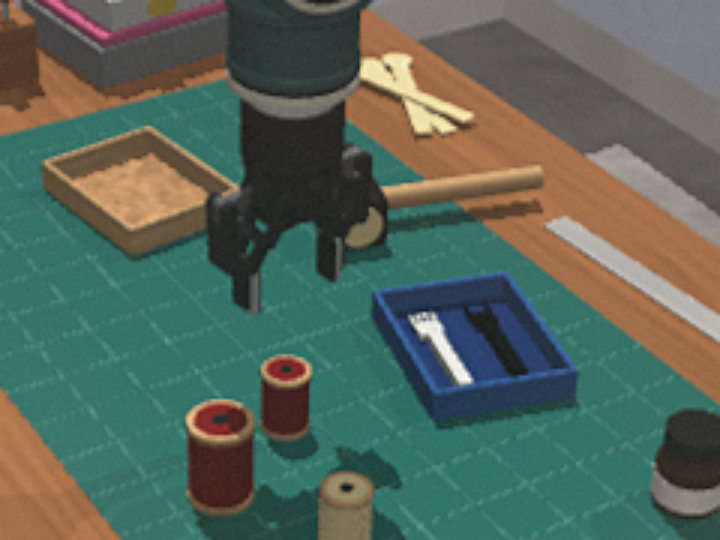

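Both irons lie side by side in the blue tray at (440,345) and (495,340). I'll descend on the small red spool.

step_arm(
  deltas=[
    [[0, -1, 30], [0, 0, 0]],
    [[0, -1, 60], [0, 0, 0]],
    [[0, -1, 85], [0, 0, 0]],
    [[0, -1, 100], [0, 0, 0]],
    [[0, -1, 108], [0, 0, 0]],
    [[0, -1, 108], [0, 0, 0]],
  ],
)

```text
clock: 15.82
position: [0.4556, 0.0036, 0.0117]
eef_rot: [[-0.122, 0.993, -0.0], [0.993, 0.122, -0.001], [-0.001, -0.0, -1.0]]
contact_force: [-0.0, 0.6, 0.0]
finger_gap: 0.0706
```

step_arm(
  deltas=[
    [[0, 0, 0], [0, 0, 0]],
    [[0, 0, 0], [0, 0, 0]],
    [[0, 0, 0], [0, 0, 0]],
    [[0, 0, 0], [0, 0, 0]],
    [[0, 0, 0], [0, 0, 0]],
    [[0, 0, 0], [0, 0, 0]],
    [[0, 0, 0], [0, 0, 0]],
  ],
  gripper=1,
  newtons=40,
)

```text
clock: 16.7
position: [0.4561, 0.0036, 0.0124]
eef_rot: [[-0.122, 0.993, 0.001], [0.993, 0.122, -0.001], [-0.001, 0.001, -1.0]]
contact_force: [-1.4, 0.4, 9.0]
finger_gap: 0.0392
```

step_arm(
  deltas=[
    [[0, 0, -10], [0, 0, 0]],
    [[0, 0, -40], [0, 0, 0]],
    [[0, 0, -80], [0, 0, 0]],
    [[0, 0, -110], [0, 0, 0]],
    [[0, 0, -110], [0, 0, 0]],
  ],
)

```text
clock: 17.32
position: [0.4571, 0.004, 0.1248]
eef_rot: [[-0.122, 0.993, 0.005], [0.993, 0.122, 0.001], [0.0, 0.005, -1.0]]
contact_force: [-0.1, 0.7, -1.5]
finger_gap: 0.039
```

```bash
python3 - <<'E'
from h import *
from bench import optics
s=optics.snapshot("side"); cv2.imwrite(f"pics/side7.png",cv2.resize(s["color"][120:300,220:460,::-1],None,fx=3,fy=3))
a=np.radians(97);ay=np.array([np.cos(a),np.sin(a)]);c=np.array([518.5,375.5])
print(c+35*ay,c-35*ay)
tgt((*(c+35*ay),118,7),(*(c-35*ay),118,7))
E
```

```text
[514.23457298 410.23911531] [522.76542702 340.76088469]
clk 17.38 pos [456.4   4.  123.5] yaw 7.0 q [-27.  16.  26. 122. -10.  43.  12.] F [ 0.6  1.3 -1.2] gap 0.0395
(np.float64(514.2345729808198), np.float64(410.2391153074463), 118, 7) [[396,107,6],[0.003,-0.000,0.000]]
(np.float64(522.7654270191802), np.float64(340.7608846925537), 118, 7) [[326,107,6],[0.003,-0.000,0.000]]
```

View pics/side7.png

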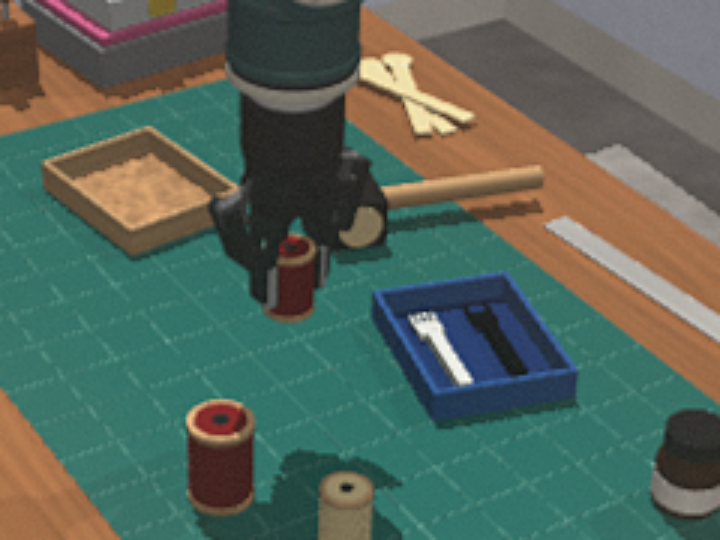

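The red spool is held upright at (292,280). I'm carrying it to the wooden tray's +y half.

step_arm(
  deltas=[
    [[45, 12, 0], [0, 0, 0]],
    [[95, 26, 0], [0, 0, 0]],
    [[145, 39, 0], [0, 0, 0]],
    [[195, 53, 2], [0, 0, 0]],
    [[245, 66, 3], [0, 0, 0]],
    [[295, 80, 4], [0, 0, 0]],
    [[340, 92, 5], [0, 0, 0]],
    [[375, 101, 6], [0.003, 0, 0]],
    [[391, 106, 6], [0.003, 0, 0]],
    [[396, 107, 6], [0.003, 0, 0]],
    [[396, 107, 6], [0.003, 0, 0]],
  ],
)

```text
clock: 18.75
position: [0.5144, 0.409, 0.1176]
eef_rot: [[-0.121, 0.993, -0.0], [0.993, 0.121, -0.001], [-0.001, -0.0, -1.0]]
contact_force: [-0.2, -0.3, -1.2]
finger_gap: 0.0393
```

```bash
python3 - <<'E'
from h import *
tgt((514.2,410.2,60,7),(514.2,410.2,18,7))
E
```

```text
clk 18.75 pos [514.4 409.  117.6] yaw 7.0 q [-54.  35.  18.  93. -12.  54. -25.] F [-0.2 -0.3 -1.2] gap 0.0393
(514.2, 410.2, 60, 7) [[1,0,58],[-0.000,0.001,-0.001]]
(514.2, 410.2, 18, 7) [[1,0,100],[-0.000,0.001,-0.001]]
```

step_arm(
  deltas=[
    [[1, 0, 30], [0, 0, 0]],
    [[1, 0, 60], [0, 0, 0]],
    [[1, 0, 82], [0, 0, 0]],
    [[1, 0, 92], [0, 0, 0]],
    [[1, 0, 97], [0, 0, 0]],
    [[1, 0, 100], [0, 0, 0]],
    [[1, 0, 100], [0, 0, 0]],
  ],
)

```text
clock: 19.62
position: [0.5144, 0.41, 0.018]
eef_rot: [[-0.121, 0.993, 0.0], [0.993, 0.121, -0.0], [-0.0, 0.0, -1.0]]
contact_force: [-0.4, -0.2, -0.6]
finger_gap: 0.039
```

step_arm(
  deltas=[
    [[0, 0, 0], [0, 0, 0]],
    [[0, 0, 0], [0, 0, 0]],
    [[0, 0, 0], [0, 0, 0]],
    [[0, 0, 0], [0, 0, 0]],
  ],
  gripper=-0.35,
)

```text
clock: 20.12
position: [0.5145, 0.4101, 0.018]
eef_rot: [[-0.121, 0.993, 0.0], [0.993, 0.121, -0.0], [-0.0, 0.0, -1.0]]
contact_force: [0.2, -0.0, -0.0]
finger_gap: 0.0577
```

step_arm(
  deltas=[
    [[0, 0, -10], [0, 0, 0]],
    [[0, 0, -40], [0, 0, 0]],
    [[0, 0, -80], [0, 0, 0]],
    [[0, 0, -110], [0, 0, 0]],
    [[0, 0, -110], [0, 0, 0]],
  ],
)

```text
clock: 20.75
position: [0.5155, 0.4109, 0.1313]
eef_rot: [[-0.121, 0.993, 0.004], [0.993, 0.121, 0.003], [0.002, 0.004, -1.0]]
contact_force: [-0.5, 0.1, -0.9]
finger_gap: 0.0579
```

```bash
python3 - <<'E'
from h import *
tgt((418,-141.7,128,0))
E
```

```text
clk 20.75 pos [515.5 410.9 131.3] yaw 7.0 q [-54.  34.  18.  93. -12.  55. -25.] F [-0.5  0.1 -0.9] gap 0.0579
(418, -141.7, 128, 0) [[-537,-164,1],[0.004,-0.003,0.122]]
```

step_arm(
  deltas=[
    [[-45, -14, 0], [0, 0, 0]],
    [[-95, -29, 0], [0, 0, 0]],
    [[-150, -46, 0], [0, 0, 0]],
    [[-205, -63, 0], [0, 0, 0]],
    [[-260, -79, 0], [0, 0, 0.03]],
    [[-315, -96, 0], [0, 0, 0.06]],
    [[-370, -113, 0], [0, 0, 0.09]],
    [[-425, -130, 0], [0, 0, 0.122]],
    [[-475, -145, 0], [0, 0, 0.122]],
    [[-515, -157, 1], [0, 0, 0.122]],
    [[-533, -163, 1], [0.004, -0.003, 0.122]],
    [[-537, -164, 1], [0.004, -0.003, 0.122]],
  ],
  gripper=-0.65,
)

```text
clock: 22.25
position: [0.4174, -0.1429, 0.1282]
eef_rot: [[0.002, 1.0, -0.0], [1.0, -0.002, -0.0], [-0.0, -0.0, -1.0]]
contact_force: [-0.2, 0.3, -1.0]
finger_gap: 0.0704
```

```bash
python3 - <<'E'
from h import *
from bench import optics
s=optics.snapshot("side"); cv2.imwrite(f"pics/side8.png",s["color"][:,:,::-1])
tgt((418,-141.7,12,0))
E
```

```text
clk 22.30 pos [ 417.6 -142.5  128.3] yaw -0.1 q [-13.  15.  32. 124. -12.  44.  26.] F [-0.4 -0.  -0.4] gap 0.0702
(418, -141.7, 12, 0) [[1,0,116],[-0.000,0.000,-0.001]]
```

View pics/side8.png

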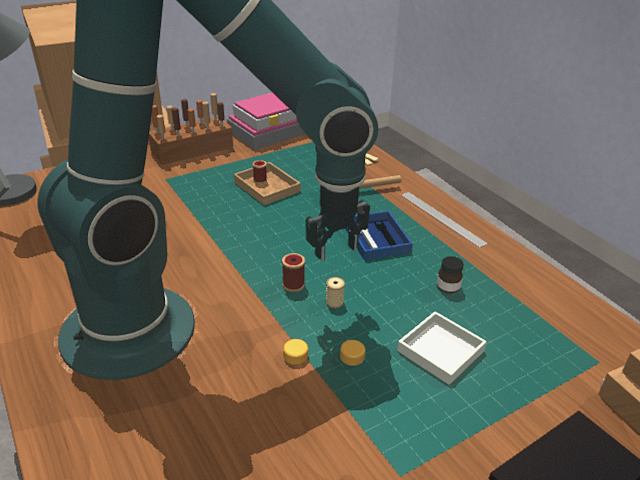

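The red spool stands in the wooden tray at (260,172). The gripper is above the cream spool at (335,292).

step_arm(
  deltas=[
    [[1, 0, 30], [0, 0, 0]],
    [[1, 0, 65], [0, 0, 0]],
    [[1, 0, 92], [0, 0, 0]],
    [[1, 0, 108], [0, 0, 0]],
    [[1, 0, 116], [0, 0, 0]],
    [[1, 0, 116], [0, 0, 0]],
  ],
)

```text
clock: 23.05
position: [0.4177, -0.1413, 0.0123]
eef_rot: [[0.001, 1.0, -0.0], [1.0, -0.001, -0.0], [-0.0, -0.0, -1.0]]
contact_force: [-0.2, 0.1, 0.1]
finger_gap: 0.0709
```

step_arm(
  deltas=[
    [[0, 0, 0], [0, 0, 0]],
    [[0, 0, 0], [0, 0, 0]],
    [[0, 0, 0], [0, 0, 0]],
    [[0, 0, 0], [0, 0, 0]],
    [[0, 0, 0], [0, 0, 0]],
    [[0, 0, 0], [0, 0, 0]],
    [[0, 0, 0], [0, 0, 0]],
  ],
  gripper=1,
  newtons=40,
)

```text
clock: 23.92
position: [0.4182, -0.1413, 0.0131]
eef_rot: [[0.001, 1.0, 0.001], [1.0, -0.001, -0.0], [-0.0, 0.001, -1.0]]
contact_force: [-2.2, 2.0, 11.8]
finger_gap: 0.0391
```

step_arm(
  deltas=[
    [[0, 0, -10], [0, 0, 0]],
    [[0, 0, -40], [0, 0, 0]],
    [[0, 0, -80], [0, 0, 0]],
    [[0, 0, -116], [0, 0, 0]],
    [[0, 0, -116], [0, 0, 0]],
  ],
)

```text
clock: 24.55
position: [0.4194, -0.1414, 0.1317]
eef_rot: [[0.001, 1.0, 0.006], [1.0, -0.001, 0.0], [0.0, 0.006, -1.0]]
contact_force: [-0.9, 1.2, -1.0]
finger_gap: 0.0391
```

```bash
python3 - <<'E'
from h import *
from bench import optics
s=optics.snapshot("side"); cv2.imwrite(f"pics/side9.png",cv2.resize(s["color"][150:330,220:460,::-1],None,fx=3,fy=3))
tgt((522.8,340.8,125,7))
E
```

```text
clk 24.60 pos [ 418.7 -141.1  130.3] yaw -0.0 q [-15.  15.  33. 124. -12.  44.  26.] F [ 0.  -0.6 -1.7] gap 0.0393
(522.8, 340.8, 125, 7) [[482,104,6],[0.004,-0.000,-0.123]]
```

View pics/side9.png

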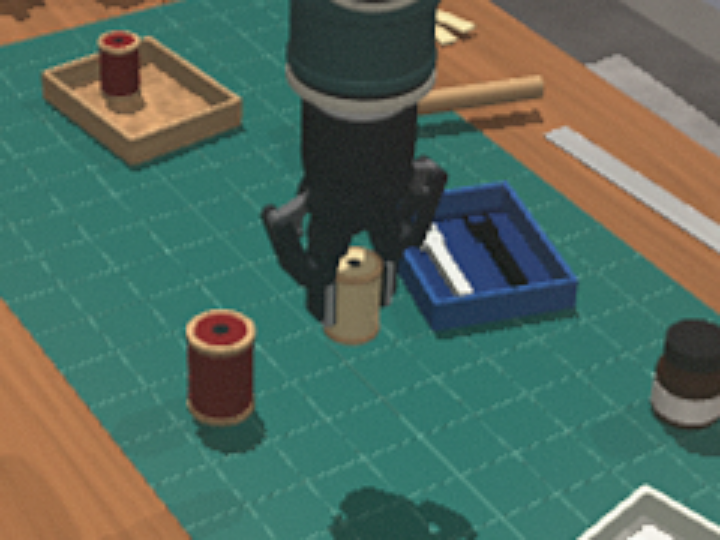

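The cream spool is held upright at (352,300). I'm carrying it to the tray.

step_arm(
  deltas=[
    [[45, 10, 0], [0, 0, 0]],
    [[95, 21, 0], [0, 0, 0]],
    [[148, 32, 0], [0, 0, -0.03]],
    [[200, 43, 2], [0, 0, -0.06]],
    [[253, 55, 3], [0, 0, -0.09]],
    [[305, 66, 4], [0, 0, -0.123]],
    [[358, 77, 5], [0, 0, -0.123]],
    [[408, 88, 6], [0, 0, -0.123]],
    [[450, 97, 6], [0, 0, -0.123]],
    [[475, 102, 6], [0.004, 0, -0.123]],
    [[482, 104, 6], [0.004, 0, -0.123]],
    [[482, 104, 6], [0.004, 0, -0.123]],
  ],
)

```text
clock: 26.1
position: [0.5229, 0.34, 0.124]
eef_rot: [[-0.122, 0.993, -0.001], [0.993, 0.122, -0.001], [-0.001, -0.001, -1.0]]
contact_force: [-0.4, -0.7, -0.9]
finger_gap: 0.0393
```

```bash
python3 - <<'E'
from h import *
tgt((522.8,340.8,18.5,7))
E
```

```text
clk 26.10 pos [522.9 340.  124. ] yaw 7.0 q [-51.  32.  20.  98. -13.  52. -18.] F [-0.4 -0.7 -0.9] gap 0.0393
(522.8, 340.8, 18.5, 7) [[1,0,106],[-0.001,0.001,-0.000]]
```

step_arm(
  deltas=[
    [[1, 0, 30], [0, 0, 0]],
    [[1, 0, 63], [0, 0, 0]],
    [[1, 0, 87], [0, 0, 0]],
    [[1, 0, 98], [0, 0, 0]],
    [[1, 0, 103], [0, 0, 0]],
    [[1, 0, 106], [0, 0, 0]],
    [[1, 0, 106], [0, 0, 0]],
  ],
)

```text
clock: 26.98
position: [0.5228, 0.3409, 0.0185]
eef_rot: [[-0.121, 0.993, -0.001], [0.993, 0.121, -0.001], [-0.0, -0.001, -1.0]]
contact_force: [0.6, 0.9, -2.2]
finger_gap: 0.0394
```

step_arm(
  deltas=[
    [[0, 0, 0], [0, 0, 0]],
    [[0, 0, 0], [0, 0, 0]],
    [[0, 0, 0], [0, 0, 0]],
    [[0, 0, 0], [0, 0, 0]],
  ],
  gripper=-0.35,
)

```text
clock: 27.48
position: [0.5229, 0.341, 0.0186]
eef_rot: [[-0.121, 0.993, -0.001], [0.993, 0.121, -0.0], [-0.0, -0.001, -1.0]]
contact_force: [0.2, -0.1, -0.1]
finger_gap: 0.0581
```

step_arm(
  deltas=[
    [[0, 0, -10], [0, 0, 0]],
    [[0, 0, -40], [0, 0, 0]],
    [[0, 0, -80], [0, 0, 0]],
    [[0, 0, -116], [0, 0, 0]],
    [[0, 0, -116], [0, 0, 0]],
  ],
)

```text
clock: 28.1
position: [0.5243, 0.3418, 0.138]
eef_rot: [[-0.121, 0.993, 0.003], [0.993, 0.121, 0.003], [0.002, 0.004, -1.0]]
contact_force: [0.3, 0.1, -0.7]
finger_gap: 0.0577
```

```bash
python3 - <<'E'
from h import *
tgt((470,-100,135,-20),(360,-299,120,-35))
E
```

```text
clk 28.10 pos [524.3 341.8 138. ] yaw 7.0 q [-51.  31.  21.  98. -13.  54. -19.] F [ 0.3  0.1 -0.7] gap 0.0577
(470, -100, 135, -20) [[-432,-108,2],[0.003,-0.003,0.471]]
(360, -299, 120, -35) [[-616,-241,16],[0.003,-0.003,0.733]]
```

step_arm(
  deltas=[
    [[-45, -11, 0], [0, 0, 0]],
    [[-95, -24, 0], [0, 0, 0]],
    [[-148, -37, 0], [0, 0, 0]],
    [[-200, -50, 0], [0, 0, 0]],
    [[-253, -63, 0], [0, 0, 0]],
    [[-305, -76, 0], [0, 0, 0]],
    [[-358, -90, 0], [0, 0, -0.03]],
    [[-410, -110, 0], [0, 0, -0.06]],
    [[-460, -145, 2], [0, 0, -0.09]],
    [[-505, -175, 5], [0, 0, -0.123]],
    [[-545, -200, 8], [0, 0, -0.123]],
    [[-575, -220, 10], [0, 0, -0.123]],
  ],
  gripper=-0.8,
)

```text
clock: 29.6
position: [0.3744, -0.2572, 0.1258]
eef_rot: [[-0.241, 0.971, 0.003], [0.971, 0.241, 0.003], [0.002, 0.004, -1.0]]
contact_force: [2.0, 0.4, -0.3]
finger_gap: 0.0766
```

```bash
python3 - <<'E'
from h import *
from bench import optics
for n in("top","side"):
    s=optics.snapshot(n); cv2.imwrite(f"pics/{n}10.png",s["color"][:,:,::-1])
tgt((360,-299,100,14),(360,-299,3,14))
E
```

```text
clk 29.70 pos [ 373.5 -258.5  125.7] yaw 13.7 q [  3.  17.  33. 122. -13.  44.  57.] F [0.5 0.2 0. ] gap 0.0771
(360, -299, 100, 14) [[-36,-23,26],[0.003,-0.001,-0.005]]
(360, -299, 3, 14) [[-36,-23,123],[0.003,-0.001,-0.005]]
```

View pics/side10.png

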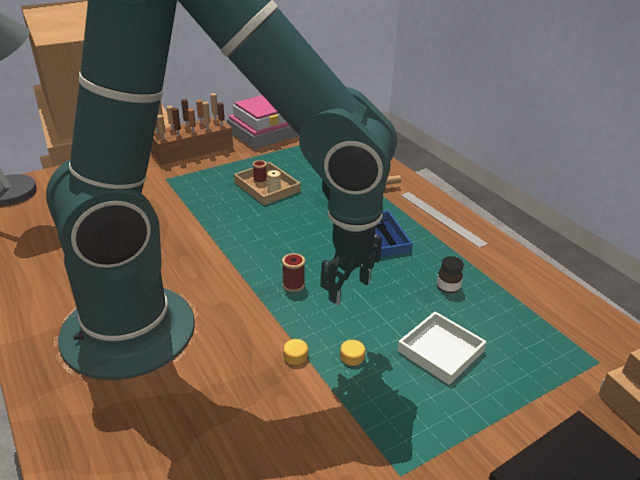

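Both spools stand in the wooden tray at (260,170) and (274,180). The wax to take is at (352,352), the one farther from the base.

step_arm(
  deltas=[
    [[-20, -13, 13], [0, 0, 0]],
    [[-36, -23, 26], [0.003, -0.001, -0.005]],
    [[-36, -23, 60], [0.003, -0.001, -0.005]],
    [[-36, -23, 90], [0.003, -0.001, -0.005]],
    [[-36, -23, 110], [0.003, -0.001, -0.005]],
    [[-36, -23, 119], [0.003, -0.001, -0.005]],
    [[-36, -23, 123], [0.003, -0.001, -0.005]],
    [[-36, -23, 123], [0.003, -0.001, -0.005]],
  ],
)

```text
clock: 30.7
position: [0.3603, -0.2987, 0.003]
eef_rot: [[-0.242, 0.97, 0.0], [0.97, 0.242, 0.0], [0.0, 0.0, -1.0]]
contact_force: [0.1, 0.3, 0.6]
finger_gap: 0.0765
```

step_arm(
  deltas=[
    [[0, 0, 0], [0, 0, 0]],
    [[0, 0, 0], [0, 0, 0]],
    [[0, 0, 0], [0, 0, 0]],
    [[0, 0, 0], [0, 0, 0]],
    [[0, 0, 0], [0, 0, 0]],
    [[0, 0, 0], [0, 0, 0]],
    [[0, 0, 0], [0, 0, 0]],
  ],
  gripper=1,
  newtons=40,
)

```text
clock: 31.58
position: [0.3607, -0.2988, 0.0038]
eef_rot: [[-0.242, 0.97, 0.001], [0.97, 0.242, 0.0], [-0.0, 0.001, -1.0]]
contact_force: [-1.8, 3.3, 16.0]
finger_gap: 0.0487
```

step_arm(
  deltas=[
    [[0, 0, -10], [0, 0, 0]],
    [[0, 0, -40], [0, 0, 0]],
    [[0, 0, -80], [0, 0, 0]],
    [[0, 0, -100], [0, 0, 0]],
    [[0, 0, -100], [0, 0, 0]],
  ],
)

```text
clock: 32.2
position: [0.3614, -0.2991, 0.1053]
eef_rot: [[-0.243, 0.97, 0.004], [0.97, 0.243, -0.001], [-0.002, 0.004, -1.0]]
contact_force: [-0.4, 0.3, -1.4]
finger_gap: 0.0482
```

```bash
python3 - <<'E'
from h import *
from bench import optics
s=optics.snapshot("side"); cv2.imwrite(f"pics/side11.png",cv2.resize(s["color"][240:420,260:500,::-1],None,fx=3,fy=3))
tgt((524,-375.5,100,14))
E
```

```text
clk 32.25 pos [ 360.9 -298.7  104.3] yaw 14.0 q [  8.  21.  33. 121. -17.  42.  66.] F [-0.5  0.2 -1.1] gap 0.0478
(524, -375.5, 100, 14) [[-114,140,5],[0.003,0.001,0.001]]
```

View pics/side11.png

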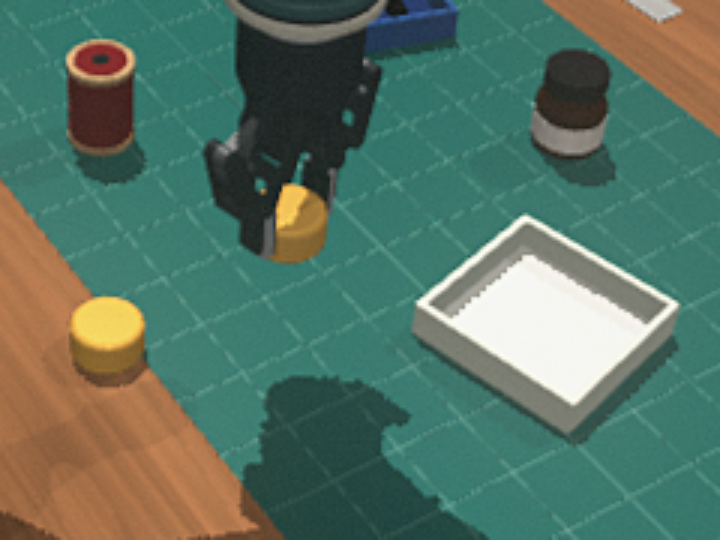

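The wax is held level at (297,222). I'm carrying it to the white tray at (545,325).

step_arm(
  deltas=[
    [[-25, 31, 0], [0, 0, 0]],
    [[-55, 67, 2], [0, 0, 0]],
    [[-85, 104, 4], [0, 0, 0]],
    [[-105, 129, 5], [0.003, 0, 0]],
    [[-113, 138, 5], [0.003, 0.001, 0]],
    [[-114, 140, 5], [0.003, 0.001, 0]],
    [[-114, 140, 5], [0.003, 0.001, 0]],
  ],
)

```text
clock: 33.12
position: [0.5235, -0.375, 0.0995]
eef_rot: [[-0.242, 0.97, -0.001], [0.97, 0.242, 0.0], [0.001, -0.001, -1.0]]
contact_force: [-0.2, -0.2, -0.8]
finger_gap: 0.0481
```

step_arm(
  deltas=[
    [[0, 0, 30], [0, 0, 0]],
    [[0, 0, 60], [0, 0, 0]],
    [[0, 0, 78], [0, 0, 0]],
    [[0, 0, 85], [0, 0, 0]],
    [[0, 0, 88], [0, 0, 0]],
    [[0, 0, 90], [0, 0, 0]],
    [[0, 0, 90], [0, 0, 0]],
  ],
)

```text
clock: 34.0
position: [0.5237, -0.3752, 0.01]
eef_rot: [[-0.242, 0.97, -0.0], [0.97, 0.242, 0.0], [0.0, -0.0, -1.0]]
contact_force: [0.2, -0.1, -1.6]
finger_gap: 0.0483
```

```bash
python3 - <<'E'
from h import *
tgt((524,-375.5,9.5,14))
E
```

```text
clk 34.00 pos [ 523.7 -375.2   10. ] yaw 14.0 q [ 15.  44.  26.  98. -26.  44.  67.] F [ 0.2 -0.1 -1.6] gap 0.0483
(524, -375.5, 9.5, 14) [[-0,0,0],[-0.000,-0.000,0.000]]
```

Release to about 66 mm, so the finger backs stay well within the 115 mm inside width, then retreat.

step_arm(
  deltas=[
    [[0, 0, 0], [0, 0, 0]],
    [[0, 0, 0], [0, 0, 0]],
    [[0, 0, 0], [0, 0, 0]],
    [[0, 0, 0], [0, 0, 0]],
  ],
  gripper=-0.5,
)

```text
clock: 34.5
position: [0.5237, -0.3752, 0.0099]
eef_rot: [[-0.242, 0.97, -0.0], [0.97, 0.242, 0.0], [0.0, -0.0, -1.0]]
contact_force: [-0.4, 0.1, 0.7]
finger_gap: 0.0639
```

step_arm(
  deltas=[
    [[0, 0, -10], [0, 0, 0]],
    [[0, 0, -40], [0, 0, 0]],
    [[0, 0, -80], [0, 0, 0]],
    [[0, 0, -120], [0, 0, 0]],
    [[0, -60, -160], [0, 0, 0]],
    [[0, -120, -180], [0, 0, 0]],
    [[0, -160, -180], [0, 0, 0]],
    [[0, -160, -180], [0, 0, 0]],
    [[0, -160, -180], [0, 0, 0]],
  ],
)

```text
clock: 35.62
position: [0.369, -0.4138, 0.1905]
eef_rot: [[-0.242, 0.97, 0.001], [0.97, 0.242, 0.0], [-0.0, 0.001, -1.0]]
contact_force: [0.8, 0.6, -0.2]
finger_gap: 0.0643
```

```bash
python3 - <<'E'
from h import *
from bench import optics
for n in("top","side"):
    s=optics.snapshot(n); cv2.imwrite(f"pics/{n}12.png",s["color"][:,:,::-1]); np.savez(f"/tmp/{n}9.npz",**s)
    W=cloud(s)
    for nm,c,r in(("red",(.514,.41),.03),("cream",(.523,.341),.03),("wax",(.524,-.3755),.035),("ironB",(.6655,.003),.012),("ironS",(.617,.016),.012),("jar",(.673,-.2275),.04),("mallet",(.661,.237),.04)):
        Q=W[np.hypot(W[...,0]-c[0],W[...,1]-c[1])<r]
        if len(Q)==0: print(n,nm,"none");continue
        zt=np.percentile(Q[:,2],97);t=Q[Q[:,2]>zt-.006]
        print(n,nm,"ztop %.4f"%zt,np.round(t.mean(0)[:2],4),"zstd top %.4f"%t[:,2].std())
tgt()
E
```

```text
top red ztop 0.0646 [0.5146 0.4107] zstd top 0.0019
top cream ztop 0.0644 [0.5231 0.3402] zstd top 0.0018
top wax ztop 0.0349 [ 0.5242 -0.3731] zstd top 0.0018
top ironB ztop 0.0212 [0.6655 0.0029] zstd top 0.0021
top ironS ztop 0.0211 [0.6173 0.016 ] zstd top 0.0018
top jar ztop 0.0733 [ 0.6746 -0.2261] zstd top 0.0019
top mallet ztop 0.0541 [0.6622 0.2366] zstd top 0.0018
side red ztop 0.0619 [0.5115 0.408 ] zstd top 0.0019
side cream ztop 0.0627 [0.521  0.3371] zstd top 0.0019
side wax ztop 0.0326 [ 0.5201 -0.3771] zstd top 0.0017
side ironB ztop 0.0136 [0.6589 0.0044] zstd top 0.0021
side ironS ztop 0.0190 [0.616  0.0162] zstd top 0.0018
side jar ztop 0.0709 [ 0.6716 -0.229 ] zstd top 0.0018
side mallet ztop 0.0526 [0.6605 0.2357] zstd top 0.0017
clk 35.73 pos [ 369.5 -413.5  190. ] yaw 14.1 q [ 17.  22.  35. 106. -15.  57.  73.] F [ 0.3  0.4 -0.3] gap 0.0640
```

View pics/top12.png

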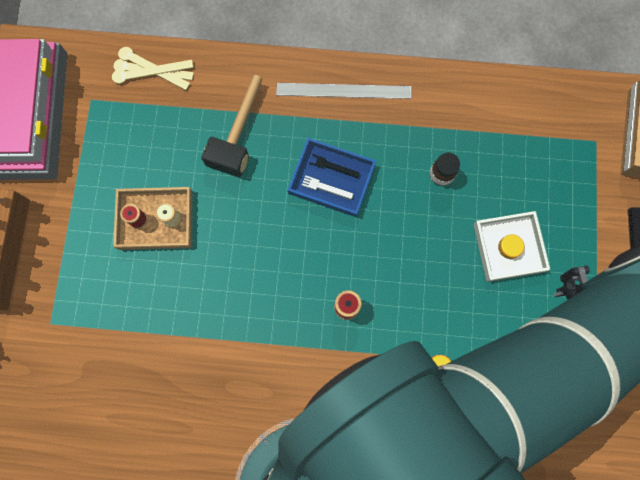

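View pics/side12.png

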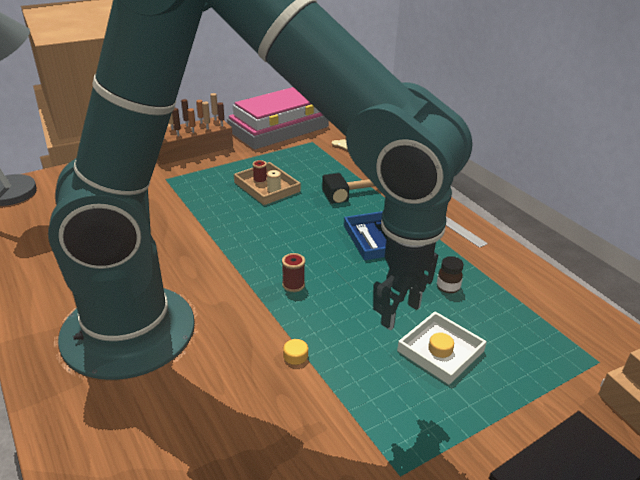

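The pictures show both spools upright in the wooden tray (131,216 and 167,214 in the top view). The irons lie flat and apart in the blue tray (335,167 and 328,188), and the wax is flat in the white tray (512,247). Mallet and jar have not moved, and the robot is touching nothing.

```bash
python3 -c "
from bench import finish_job
print(finish_job())"
```

```text
the job is handed in; nothing more can be done
None
```

The bench is tidied and handed in at about 36 s of the 120 s allowed. I moved the black and steel irons first, then the smaller red spool, the cream spool, and the yellow wax farthest from the base.

**Placing:** The last pictures and depth readings show both spools upright in the cork tray and both irons flat and about 50 mm apart in the blue tray. The wax lies flat in the middle of the white tray. The mallet, the jar and the bigger red spool are where they started. The other wax cake is too, though the arm partly hid it in the last top view.

**Forces:** The largest force read at the end of any move was about 16 N, as the fingers closed on the wax.

**Disagreements:** The two cameras differed by 2–4 mm throughout, so I averaged their positions. The last side-camera reading on the black iron was off (top at 14 mm instead of about 19), probably because the arm was in the way. The top view shows that iron lying flat.

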